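# Release a dry bath's toggle clamp and take out its heating block

### The arm

A 6-joint arm with a two-finger parallel gripper is mounted at the origin on the work surface. World frame = base frame: x ahead of the robot, y to its left, z up, the work surface at z = 0. Lengths are in m, angles in degrees, forces in N, time in s.
With the tool pointing down it reaches from about 0.15 to 0.775 m from the base axis. Payload 6.1 kg.
Tool frame: the origin (TCP) lies on the centre line of the jaws, within the pads' length; the fingertips stand 8 mm ahead of it and the grasp point (between the pads) lies 11 mm behind it (ctrl.finger_overhang is the distance from the TCP to the fingertips, in m); z points along the fingers, y is the line along which they close (so a half turn about z gives the same grasp; the last joint's range is limited). The gripper opens to 85 mm and grips with 20 to 120 N. Pads are 22 mm wide; open, the fingers measure 114 mm over their backs; the gripper's body (76 mm by 85 mm) begins 54 mm behind the grasp point. The pads swing forward as they close: fully open they stand 13 mm farther back than shut.
Start: joints at [-67.724, 7.208, -2.269, 80.523, 0, 90], TCP at [0.199, -0.486, 0.239] pointing down, gripper open.
Joint ranges: [-155.77, 155.77], [-54.66, 111.73], [-72.52, 77.12], [-102.08, 115.82], [-83.92, 84.16], [-180, 180]. Speed limits (degrees/s): [136.94, 136.94, 172.46, 180, 180, 180].

### API

Orientations are given as [roll, pitch, yaw] about the fixed x, y, z axes, in that order (R = Rz(yaw) Ry(pitch) Rx(roll)).
In Python, from plant import ctrl gives the robot as it stands.
- The arm moves only by the tool carry_out, never from a script. Its argument "commands" is text: rows parted by semicolons, each of 7 numbers parted by spaces: the turn, a rotation vector about the tool's x, y, z each as a share of 180 degrees, from -1 to 1, then the shift along the tool's x, y, z each as a share of 0.08 m, from -1 to 1, then the opening, from 0 (shut) to 1 (fully open). In form: ax ay az x y z claw; .... A call has 1 to 20 rows; each row is the pose to reach, as a shift and turn from the pose commanded when the call began, along the tool's axes at that moment, turning the shorter way round; what a row does not reach only later rows make up. A row lasts 1/12 s, in which the tool goes at most 41.7 mm and 7.16 degrees, less where a joint would pass 70% of its speed; a pose out of reach is approached as far as the arm can. A call with a number of a shift or a turn outside -1 to 1 is refused whole. A call with a gripper value outside its range is refused whole. The fingers move at their own pace and stop on an object; "force" is the grip in N (left out, the last holds). Time passes only in rows, so rows that repeat a pose let the fingers close. It gives the time, the measured TCP pose, the force, the opening and the grip force at its end, in the units of the state.
- ctrl.state(): the state, without advancing time (a new reading comes with each control period).
- ctrl.snapshot(name): name is "scene" or "top" or "wrist"; returns (picture, depth): 400x640x3 uint8, red, green, blue; 400x640 float32, m along the optical axis (not along the pixel's ray), 0 where there is no reading.
- ctrl.camera_params(name): a dict with "fovy" (degrees; the focal length in pixels is half the picture's height over the tangent of half this angle, whatever the lens; pixels are square), "cx", "cy" (the principal point, pixels), "R" (3x3) and "t" (3): a world point X has camera coordinates R X + t. Camera axes: x right, y down, z forward; pixel columns grow to the right and rows downward; lengths in m; the calibration is good to about 2 mm. A picture is of the moment at which its call begins: read the wrist's pose just before it. camera_params takes no time and is no camera call; for the wrist camera it gives the pose at the moment of the call.
- ctrl.job_done(): hands the job in; it is judged then, once.
The state is a dict: "time": time; "joints": joint angles; "joint_vel": joint speeds; "tau": joint torques, N m; "eef_pos": TCP position; "ee_rot": TCP orientation; "contact_force": force on the tool from outside, world axes, zero at the start; "moment": the same for the moment, N m; "width": finger opening in m; "finger_force": force on a finger pad.
Only numpy, scipy, OpenCV 4.12 (cv2) and the standard library are available. Lean on these libraries where they do the work, as an engineer would, in place of code of your own. Each camera call takes 0.05 s, during which the arm holds its last target. There are 200 camera calls.

### The job

Two small dry baths stand on the bench, each with an aluminium block held down by a toggle clamp. On the one whose block has four large empty wells, flip the clamp handle over, away from the block, until it stays open; then lift that block out by its post and set it gently upright in the middle of the round cork mat, and let go. Leave the clamp open, and leave the other bath, whose block is full of small wells, clamped.

Things in the scene. Friction and masses are not known exactly. Their poses are not given: they have to be found in the camera images.
- block: The block to take out: aluminium, 80 (x) x 60 (y) x 40 mm, 0.3-0.5 kg, four 20 mm wells in its top; in the middle of the top an upright round steel post to lift it by, 16 mm thick, 42 mm tall (its top 82 mm above the underside). Origin: centre of the underside, z up. It sits loosely (1.5 mm) between four 6 mm high lips on its dry bath, underside 50 mm above the bench.
- clamp: The white dry bath under the block, fixed. Origin: at bench level under the block's centre, same yaw. 120 mm wide (y), from x -100 to +130 mm, 50 mm high. Clamp on its centre line at +x: two cheeks x 67 to 109 mm, 116 mm high; a steel arm over the block's +x edge, ending 22 mm from the post's axis, top 113 mm high; released, the arm stands nearly upright, up to 175 mm high, 35 mm clear of the post.
- clamp_handle (a joint): Handle of that clamp, rad. 0: locked, nearly upright, leaning 0.3 rad towards the block. 1.6: open, leaning 1.3 rad the other way (to the bath's +x). Hinge axis along the bath's y, at x 98 mm, 110 mm above the bench. It resists with 5 to 8 N at the grip until 0.45 rad, then the handle snaps open by itself and stays; the arm rises with it. Do not force the arm up by pulling the block.
- clamp_grip (a point): Centre of that handle's black grip, a round bar 20 mm thick and 70 mm long, 75 mm from the hinge axis. When locked it lies at the bath's x 76 mm, 182 mm above the bench, and the free end 35 mm further out is 215 mm above the bench. Only its position matters.
- mat: Round cork mat fixed on the bench, 160 mm across, 8 mm thick. Origin: centre of the underside; its top is 8 mm higher.
- other_handle (a joint): Handle of the same clamp on the other, identical dry bath, 0 = locked: leave it so. That bath stands in line with this one and the mat, sideways (y), about 0.25 m from its neighbours, sometimes between the two; its block has many small wells with tubes. Its handle's top is 215 mm above the bench: carry the block over it (underside above 230 mm) or round it.
Things that resemble listed ones, but are neither listed nor needed, are in the scene too. Leave any pink look-alike of the block alone.

How it is judged (in metres and radians):
On the way, in this order (a step that is already met when the one before it is completed fails the run):
1. the clamp of the block with four large wells is flipped open, the block still in its seat (value of joint clamp_handle above 1.3 rad and distance of block from where it was at the start of the episode below 0.012 m), for 0.2 s.
2. the block is lifted clear of its seat (height (world z) of block above 0.065 m), for 0.1 s.
At the end, for the whole second after the job is handed in: The block with four large wells stands upright (within 7 degrees) and at rest on the cork mat, its centre within 30 mm of the mat's centre; its clamp is still open (handle past 1.3 rad) and the other clamp still locked (handle under 0.3 rad) (horizontal distance between block and mat below 0.03 m and height (world z) of block between 0.003 and 0.016 m and angle between block's own z axis and vertical below 0.12 rad and linear speed of block below 0.02 m/s and value of joint clamp_handle above 1.3 rad and value of joint other_handle below 0.3 rad); the robot touches nothing.
It fails at once if the other clamp is released (value of joint other_handle above 0.45 rad).
It fails at once if the block is dropped or slammed down: faster than 0.6 m/s within about 30 mm of the mat (height (world z) of block below 0.04 m and linear speed of block above 0.6 m/s).
It also fails if it takes over 56 s, if anything falls off the work surface, if the arm or the gripper's body presses on something with over 40 N, if the wrist force passes 120 N, or if a joint passes its speed limit or range.

## Working session

There is one attempt and no reset: what is moved stays moved. The work goes in short steps, Python scripts to look and compute and a tool call to move; the robot and the scene stay as the last step left them, time stands still between calls to the robot, and variables do not carry over. Pictures are saved under pics/ and viewed, at most 10 in all, crops included, and the job is handed in when it is done.

Besides the shell and the picture viewer there is one more tool, called by a JSON object that holds its "fn" and its "kwargs". carry_out: Moves the arm, as the interface text tells. Its arguments: {"type":"object","properties":{"commands":{"type":"string"},"force":{"type":"number"}},"required":["commands"]}

```bash
mkdir -p pics
cat > h.py <<'E'
import numpy as np, cv2
from plant import ctrl
def snap(n):
    p=ctrl.camera_params(n); im,d=ctrl.snapshot(n); return im,d,p
def pts(d,p):
    f=d.shape[0]/2/np.tan(np.radians(p['fovy'])/2)
    v,u=np.mgrid[:d.shape[0],:d.shape[1]]
    c=np.stack([(u-p['cx'])/f*d,(v-p['cy'])/f*d,d],-1)
    return (c-np.array(p['t']))@np.array(p['R'])
E
python3 - <<'E'
from h import *
for n in('top','scene'):
    im,d,p=snap(n); cv2.imwrite(f'pics/{n}.png',im[...,::-1]); np.savez(n,im=im,d=d,P=pts(d,p)); print(n,p, (d>0).mean())
print(ctrl.state())
E
```

```text
top {'fovy': 56.71725940929203, 'cx': 322.54140491316235, 'cy': 206.3347191416229, 'R': array([[ 0.02610014, -0.99855649, -0.04694387],
       [-0.99718945, -0.0227079 , -0.07139716],
       [ 0.0702281 ,  0.04867541, -0.99634267]]), 't': array([0.00800279, 0.56312253, 0.80817428])} 0.996
scene {'fovy': 42.992849528745666, 'cx': 321.318569399654, 'cy': 200.94742874374907, 'R': array([[ 5.79669463e-01,  8.14851623e-01,  3.82383313e-04],
       [ 6.90090073e-01, -4.90666894e-01, -5.31997830e-01],
       [-4.33311672e-01,  3.08646775e-01, -8.46745630e-01]]), 't': array([-0.31920564, -0.33852357,  1.46847751])} 0.99582421875
{'time': 0.1, 'joints': array([-6.77214648e+01,  7.23837780e+00, -2.31875376e+00,  8.05243534e+01,
       -1.59566769e-03,  9.00011857e+01]), 'joint_vel': array([ 0.03405012, -0.09110726,  0.26870738,  0.03186494, -0.04195867,
       -0.02010873]), 'tau': array([ 6.81401525e-04, -4.36903846e+01,  3.53605986e+01,  1.36853167e-02,
        1.22930351e-04,  8.79065908e-06]), 'eef_pos': array([ 0.19889362, -0.48549183,  0.23861607]), 'ee_rot': array([-1.79918515e+02,  1.59735235e-03,  2.22773518e+01]), 'contact_force': array([ 0.18104546, -0.03041302,  0.02584747]), 'moment': array([0.05449907, 0.02831505, 0.02798918]), 'finger_force': 0.0, 'width': 0.08550443234523344}
```

View pics/top.png

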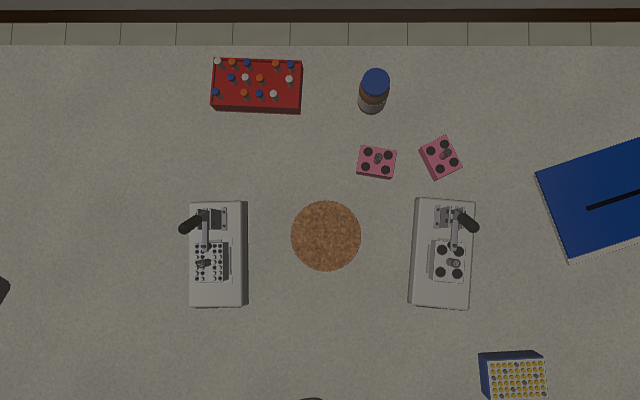

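View pics/scene.png

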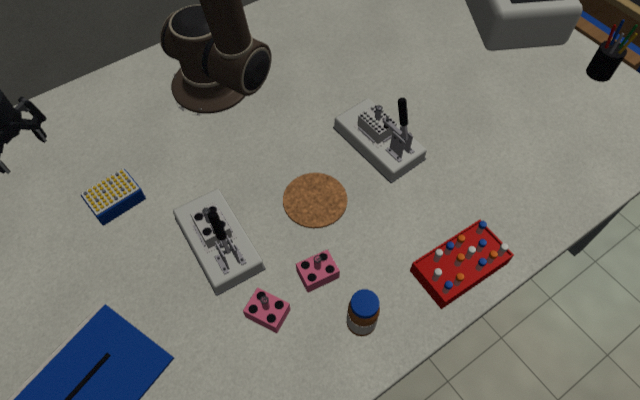

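The top view shows the target bath at (445,255), whose block has four large wells. The other bath is at (218,255), with many small wells. Two pink look-alike blocks are at (376,160) and (440,157), and the mat is at (326,235). By the description I choose the bath at (445,255). The mat lies between the two baths, so the carry path is free.

Run:
```python
from h import *
for n,roi,mr in(('top',(190,320,400,490),(190,280,280,370)),('scene',(180,300,165,275),(165,235,275,355))):
    a=np.load(n+'.npz'); P=a['P'];im=a['im'];hsv=cv2.cvtColor(im,cv2.COLOR_RGB2HSV)
    m=np.zeros(P.shape[:2],bool); m[mr[0]:mr[1],mr[2]:mr[3]]=1
    k=m&(hsv[...,1]>90)&(hsv[...,0]<20); 
    c,r,_=0,0,0
    (cc,rr)=cv2.minEnclosingCircle(P[k][:,:2].astype(np.float32)*1000); print(n,'mat',P[k].mean(0),cc,rr)
    b=np.zeros_like(m); b[roi[0]:roi[1],roi[2]:roi[3]]=1
    top=b&(abs(P[...,2]-.05)<.006)
    print('bath',cv2.minAreaRect(P[top][:,:2].astype(np.float32)*1000))
    bl=b&(abs(P[...,2]-.09)<.006); print('block',cv2.minAreaRect(P[bl][:,:2].astype(np.float32)*1000), bl.sum())
    g=b&(P[...,2]>.16); print('grip',P[g].mean(0),P[g].max(0),P[g].min(0))
a=np.load('top.npz')['im'][190:320,400:490]
cv2.imwrite('pics/crop.png',cv2.resize(a,None,fx=5,fy=4.5,interpolation=3)[...,::-1])
```

```text
top mat [0.49804873 0.01433443 0.01100624] (498.4764099121094, 14.906499862670898) 79.21597290039062
bath ((468.4984436035156, -237.6094970703125), (120.6706314086914, 229.60743713378906), 86.2524185180664)
block ((487.4264221191406, -238.79571533203125), (61.16168975830078, 148.04486083984375), 86.5840072631836) 1103
grip [ 0.52345685 -0.19949503  0.31207882] [ 0.54661276 -0.01855964  0.84579955] [ 0.50457442 -0.25039032  0.1600344 ]
scene mat [0.50491369 0.01203306 0.01298684] (743.9257202148438, -149.1985321044922) 375.3067932128906
bath ((502.7216796875, -237.98289489746094), (120.0238265991211, 297.1531982421875), 86.20384216308594)
block ((542.9939575195312, -241.24020385742188), (59.729026794433594, 261.5404052734375), 85.98788452148438) 574
grip [ 0.60425405 -0.25708127  0.31218636] [ 1.05495397 -0.22961132  1.06345516] [ 0.51201446 -0.35923792  0.16025188]
```

View pics/crop.png

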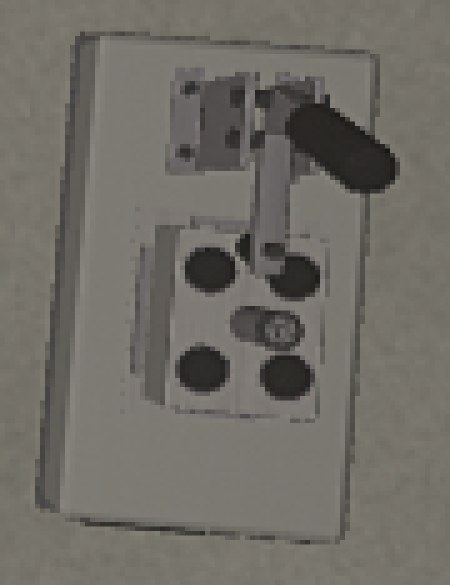

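The crop confirms it: four large dark wells with the post in the middle, the arm over the far edge, and the black grip at upper right. The bath origin is about (0.4535, -0.2366) with yaw -3.7°, and the mat centre about (0.498, 0.0147). I'll shut the fingers, turn to the bath's yaw and approach.

{"fn": "carry_out", "kwargs": {"commands": "0 0 0.035 0.33 -0.1 0 0;0 0 0.07 0.66 -0.2 0 0;0 0 0.11 1 -0.3 0 0;0 0 0.144 1 -0.35 0 0;0 0 0.144 1 -0.35 0 0;0 0 0.144 1 -0.35 0 0", "force": 40}}

```text
time: 0.6
eef_pos: [0.2625, -0.4294, 0.2391]
ee_rot: [-180.0, 0.0, -3.4]
contact_force: [0.3, 0.1, -0.5]
width: 0.0125
finger_force: 0.0
```

{"fn": "carry_out", "kwargs": {"commands": "0 0 0 0.28 -0.28 0 0;0 0 0 0.56 -0.56 0 0;0 0 0 0.84 -0.84 0 0;0 0 0 0.84 -0.84 0 0"}}

```text
time: 0.93
eef_pos: [0.336, -0.3649, 0.2391]
ee_rot: [-179.9, -0.1, -3.3]
contact_force: [-0.1, -0.4, -0.3]
width: 0.0001
finger_force: 0.0
```

{"fn": "carry_out", "kwargs": {"commands": "0 0 0 0.28 -0.28 0 0;0 0 0 0.56 -0.56 0 0;0 0 0 0.84 -0.84 0 0;0 0 0 0.84 -0.84 0 0"}}

```text
time: 1.27
eef_pos: [0.4076, -0.3023, 0.2389]
ee_rot: [-179.9, -0.0, -3.3]
contact_force: [-0.1, 0.3, -0.0]
width: 0.0
finger_force: 0.0
```

{"fn": "carry_out", "kwargs": {"commands": "0 0 0 0.28 -0.28 0.2 0;0 0 0 0.56 -0.56 0.4 0;0 0 0 0.8 -0.85 0.55 0;0 0 0 0.8 -0.85 0.55 0;0 0 0 0.8 -0.85 0.55 0"}}

```text
time: 1.68
eef_pos: [0.4731, -0.2401, 0.1941]
ee_rot: [-180.0, 0.1, -3.5]
contact_force: [0.3, -1.0, -0.5]
width: -0.0001
finger_force: 0.0
```

Run:
```python
from h import *
print(ctrl.state()['eef_pos'],ctrl.state()['contact_force'])
im,d,p=snap('wrist'); np.savez('w1',im=im,d=d,P=pts(d,p)); cv2.imwrite('pics/w1.png',im[...,::-1])
```

```text
[ 0.47309814 -0.24008503  0.19407753] [ 0.31911064 -0.98282107 -0.48942916]
```

View pics/w1.png

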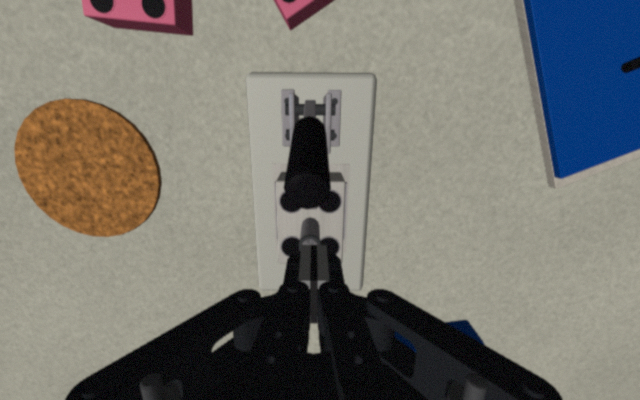

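The wrist view shows the grip at (309,160) straight ahead of the shut fingers at (314,270), in line with the bath. I'll push along +x.

{"fn": "carry_out", "kwargs": {"commands": "0 0 0 0.1 0 0 0;0 0 0 0.2 0 0 0;0 0 0 0.3 0 0 0;0 0 0 0.4 0 0 0;0 0 0 0.5 0 0 0;0 0 0 0.6 0 0 0;0 0 0 0.7 0 0 0;0 0 0 0.8 0 0 0"}}

```text
time: 2.4
eef_pos: [0.5376, -0.2446, 0.1955]
ee_rot: [180.0, 0.0, -3.7]
contact_force: [-3.6, 0.1, 3.5]
width: -0.0001
finger_force: 1.7
```

{"fn": "carry_out", "kwargs": {"commands": "0 0 0 0.08 0 0 0;0 0 0 0.16 0 0 0;0 0 0 0.24 0 0 0;0 0 0 0.32 0 0 0;0 0 0 0.4 0 0 0;0 0 0 0.48 0 0 0;0 0 0 0.48 0 0 0;0 0 0 0.48 0 0 0"}}

```text
time: 3.07
eef_pos: [0.5758, -0.2466, 0.195]
ee_rot: [-180.0, 0.0, -3.6]
contact_force: [-0.3, -0.3, -0.0]
width: 0.0001
finger_force: 0.0
```

Run:
```python
from h import *
a,d,p=snap('top'); b,d2,p2=snap('scene')
cv2.imwrite('pics/c2.png',np.hstack([cv2.resize(a[150:330,380:500],(360,540)),cv2.resize(b[160:310,150:290],(420,540))])[...,::-1])
```

```text
(no output)
```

View pics/c2.png

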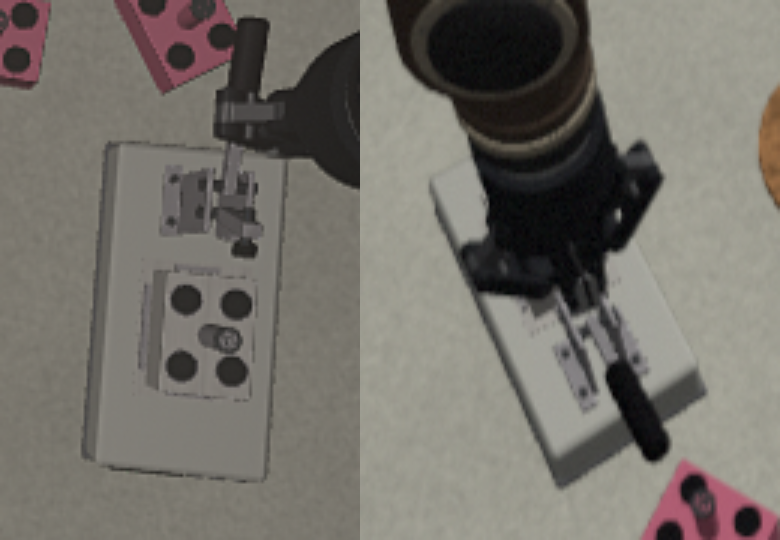

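The handle now lies over to +x, the arm is upright, and the block is free with its post at top pixel (456,263). I'll rise, go back over the post, open the fingers and measure.

{"fn": "carry_out", "kwargs": {"commands": "0 0 0 0 0 -0.3 0;0 0 0 -0.3 0 -0.6 0.3;0 0 0 -0.6 0 -0.6 0.6;0 0 0 -1 0 -0.6 0.7;0 0 0 -1 0 -0.6 0.7"}}

```text
time: 3.58
eef_pos: [0.491, -0.2409, 0.2444]
ee_rot: [180.0, 0.1, -3.7]
contact_force: [1.3, -0.7, -0.4]
width: 0.048
finger_force: 0.0
```

{"fn": "carry_out", "kwargs": {"commands": "0 0 0 -0.3 -0.05 0 0.7;0 0 0 -0.6 -0.1 0 0.7;0 0 0 -0.6 -0.1 0 0.7;0 0 0 -0.6 -0.1 0 0.7"}}

```text
time: 3.92
eef_pos: [0.4476, -0.2305, 0.2441]
ee_rot: [180.0, -0.1, -3.7]
contact_force: [0.5, -0.2, 0.6]
width: 0.0598
finger_force: 0.0
```

Run:
```python
from h import *
s=ctrl.state();print(s['eef_pos'],s['ee_rot'],s['width'])
im,d,p=snap('wrist');P=pts(d,p)
k=(abs(P[...,0]-.4535)<.03)&(abs(P[...,1]+.2366)<.03)&(abs(P[...,2]-.130)<.008)
print(k.sum(),P[k].mean(0),P[k].min(0),P[k].max(0),np.argwhere(k).mean(0))
a,d2,p2=snap('top');P=pts(d2,p2);k=(abs(P[...,0]-.4535)<.03)&(abs(P[...,1]+.2366)<.03)&(abs(P[...,2]-.130)<.008);print(k.sum(),P[k].mean(0) if k.any() else 0)
P=np.load('top.npz')['P'];k=(abs(P[...,0]-.4535)<.03)&(abs(P[...,1]+.2366)<.03)&(abs(P[...,2]-.130)<.006);print(k.sum(),P[k].mean(0),P[k].min(0),P[k].max(0))
cv2.imwrite('pics/w2.png',im[...,::-1])
```

```text
[ 0.44758969 -0.2304968   0.24405714] [ 1.79969398e+02 -8.09461712e-02 -3.68345898e+00] 0.05977118628905511
299 [ 0.45442519 -0.23546847  0.13132083] [ 0.44548108 -0.24382966  0.12210563] [ 0.46235826 -0.22750091  0.13354817] [193.50501672 318.63545151]
54 [ 0.45605886 -0.23589399  0.13165231]
73 [ 0.45382086 -0.23622114  0.13200207] [ 0.44631982 -0.24553053  0.12461654] [ 0.46144864 -0.22839768  0.1346582 ]
```

View pics/w2.png

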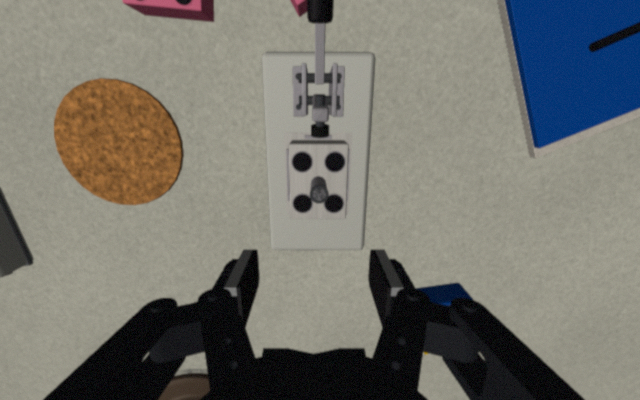

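The wrist view shows the handle open, the arm upright at (320,100), and the post at (319,190), clear. I'll go down over it.

{"fn": "carry_out", "kwargs": {"commands": "0 0 0 0.035 0.067 0.3 0.6;0 0 0 0.035 0.067 0.6 0.6;0 0 0 0.035 0.067 0.9 0.6;0 0 0 0.035 0.067 0.95 0.6;0 0 0 0.035 0.067 0.95 0.6"}}

```text
time: 4.43
eef_pos: [0.4504, -0.2357, 0.1656]
ee_rot: [-179.9, 0.2, -3.6]
contact_force: [0.4, 0.1, 1.0]
width: 0.0513
finger_force: 0.0
```

{"fn": "carry_out", "kwargs": {"commands": "0 0 0 0 0 0.2 0.6;0 0 0 0 0 0.4 0.6;0 0 0 0 0 0.55 0.6;0 0 0 0 0 0.7 0.6;0 0 0 0 0 0.7 0.6;0 0 0 0 0 0.7 0", "force": 70}}

```text
time: 4.93
eef_pos: [0.4514, -0.2363, 0.1123]
ee_rot: [180.0, -0.0, -3.6]
contact_force: [0.4, -0.3, 0.4]
width: 0.0407
finger_force: 0.0
```

{"fn": "carry_out", "kwargs": {"commands": "0 0 0 0 0 0 0;0 0 0 0 0 0 0;0 0 0 0 0 0 0;0 0 0 0 0 0 0;0 0 0 0 0 0 0;0 0 0 0 0 0 0"}}

```text
time: 5.43
eef_pos: [0.4517, -0.2363, 0.1127]
ee_rot: [180.0, -0.2, -3.6]
contact_force: [0.4, 2.4, 4.7]
width: 0.0141
finger_force: 68.2
```

{"fn": "carry_out", "kwargs": {"commands": "0 0 0 0 0 -0.08 0;0 0 0 0 0 -0.16 0;0 0 0 0 0 -0.28 0;0 0 0 0 0 -0.42 0;0 0 0 0 0 -0.58 0;0 0 0 0 0 -0.74 0;0 0 0 0 0 -0.9 0;0 0 0 0 0 -0.9 0;0 0 0 0 0 -0.9 0;0 0 0 0 0 -0.9 0"}}

```text
time: 6.27
eef_pos: [0.4505, -0.236, 0.1829]
ee_rot: [-180.0, 0.0, -3.6]
contact_force: [0.5, 0.4, -5.3]
width: 0.0138
finger_force: 68.6
```

Run:
```python
from h import *
s=ctrl.state();print(s['eef_pos'],s['width'],s['finger_force'],s['contact_force'],s['moment'])
a,d,p=snap('wrist'); b,d2,p2=snap('scene')
cv2.imwrite('pics/c3.png',np.hstack([cv2.resize(a[:,120:520],(400,400)),cv2.resize(b[130:310,130:310],(400,400))])[...,::-1])
```

```text
[ 0.45047805 -0.23604278  0.18291221] 0.013792846320001854 68.55117917060852 [ 0.48125284  0.36171936 -5.29700695] [0.05470006 0.03225751 0.05313162]
```

View pics/c3.png

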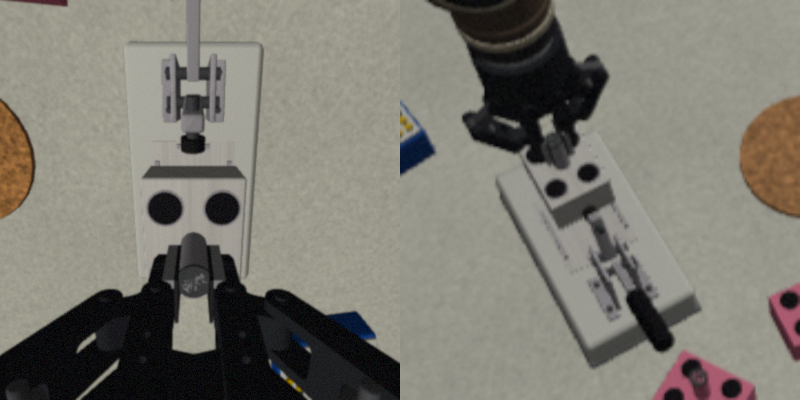

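The block hangs upright in the grip, clear of its seat, and the clamp is still open. I'll carry it sideways to the mat.

{"fn": "carry_out", "kwargs": {"commands": "0 0 0 0 -0.1 0 0;0 0 0 0 -0.25 0 0;0 0 0 0 -0.45 0 0;0 0 0 0 -0.65 0 0;0 0 0 0 -0.85 0 0;0 0 0 0 -1 0 0"}}

```text
time: 6.87
eef_pos: [0.4555, -0.1541, 0.183]
ee_rot: [-180.0, 0.0, -3.6]
contact_force: [0.1, 0.9, -4.9]
width: 0.0139
finger_force: 68.5
```

{"fn": "carry_out", "kwargs": {"commands": "0 0 0 0.03 -0.2 0 0;0 0 0 0.06 -0.4 0 0;0 0 0 0.09 -0.6 0 0;0 0 0 0.12 -0.8 0 0;0 0 0 0.15 -1 0 0"}}

```text
time: 7.28
eef_pos: [0.4726, -0.0756, 0.1832]
ee_rot: [-180.0, 0.0, -3.6]
contact_force: [0.3, 0.1, -4.1]
width: 0.0138
finger_force: 68.6
```

{"fn": "carry_out", "kwargs": {"commands": "0 0 0 0.04 -0.2 0 0;0 0 0 0.08 -0.4 0 0;0 0 0 0.12 -0.6 0 0;0 0 0 0.16 -0.75 0 0;0 0 0 0.2 -0.9 0 0;0 0 0 0.2 -1 0 0;0 0 0 0.2 -1 0 0;0 0 0 0.2 -1 0 0"}}

```text
time: 7.95
eef_pos: [0.493, -0.0162, 0.1832]
ee_rot: [-179.2, 0.0, -2.3]
contact_force: [-1.3, 0.2, -3.8]
width: 0.0134
finger_force: 68.7
```

{"fn": "carry_out", "kwargs": {"commands": "0 0 0 0 -0.08 0.1 0;0 0 0 0 -0.16 0.25 0;0 0 0 0 -0.16 0.4 0;0 0 0 0 -0.16 0.55 0;0 0 0 0 -0.16 0.7 0;0 0 0 0 -0.16 0.85 0;0 0 0 0 -0.16 1 0;0 0 0 0 -0.16 1 0;0 0 0 0 -0.16 1 0"}}

```text
time: 8.7
eef_pos: [0.4926, -0.0096, 0.1027]
ee_rot: [-178.9, 0.1, -1.7]
contact_force: [0.1, -0.5, -4.2]
width: 0.0139
finger_force: 68.7
```

Run:
```python
from h import *
s=ctrl.state();print(s['eef_pos'],s['ee_rot'],s['width'],s['contact_force'])
b,d2,p2=snap('scene')
cv2.imwrite('pics/c4.png',cv2.resize(b[110:290,170:430],(780,540))[...,::-1])
P=pts(d2,p2);v=P[110:290,250:390].reshape(-1,3)
a,d,p=snap('top');P=pts(d,p);k=(abs(P[...,0]-.5)<.09)&(abs(P[...,1]-.015)<.09)
z=P[k];q=z[(z[:,2]>.055)&(z[:,2]<.068)];print(len(q), cv2.minAreaRect((q[:,:2]*1000).astype(np.float32)) if len(q)>5 else 0)
```

```text
[ 0.49260472 -0.00961567  0.10266025] [-1.78892018e+02  1.27492240e-01 -1.71033024e+00] 0.013886665613621594 [ 0.11132379 -0.47074186 -4.24452803]
0 0
```

View pics/c4.png

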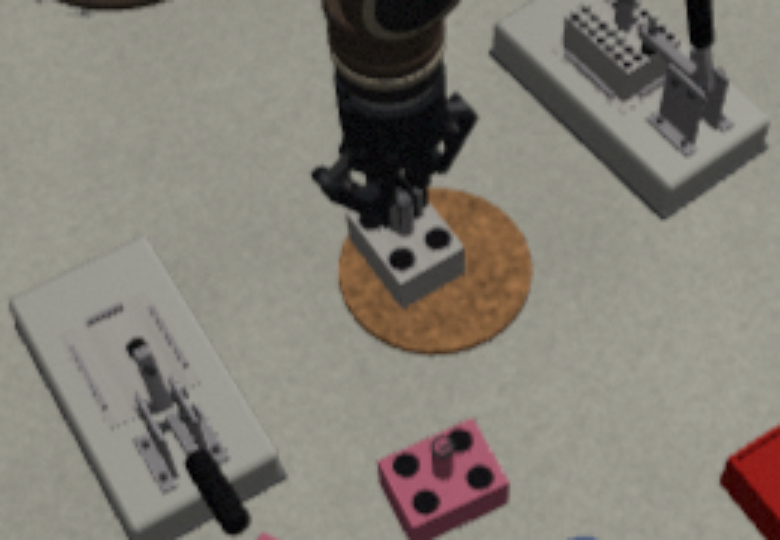

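The block hangs over the left part of the mat, upright. The TCP is short in y (-0.010) with slight rotation drift, so I'll check the joints.

Run:
```python
from plant import ctrl
s=ctrl.state();print(s['joints'].round(2),s['joint_vel'].round(2),s['tau'].round(1),s['time'])
```

```text
[ -1.75   5.92 -20.88  63.17   1.1  179.95] [ 0.07 -0.25  0.67  0.02  0.05 -0.04] [ -0.  -42.2  35.1   0.    0.1   0. ] 8.8
```

{"fn": "carry_out", "kwargs": {"commands": "0 0 0 0 -0.05 0 0;0 0 0 0 -0.1 0 0;0 0 0 0 -0.1 0 0;0 0 0 0 -0.1 0 0"}}

```text
time: 9.13
eef_pos: [0.4938, -0.0054, 0.104]
ee_rot: [-178.7, -0.0, -1.3]
contact_force: [-0.4, 0.6, -3.9]
width: 0.0137
finger_force: 68.7
```

Run:
```python
from plant import ctrl
s=ctrl.state();print(s['joints'].round(2),s['joint_vel'].round(2),s['tau'].round(1),s['time'])
```

```text
[ -1.38   5.92 -20.88  63.17   1.29 179.94] [-0.2   0.22 -0.18 -0.1  -0.1   0.03] [  0.  -42.8  35.8  -0.    0.1  -0. ] 9.1333
```

Joint 6 is at its 180° limit. I'll turn the yaw to about +6° to free it, then correct.

{"fn": "carry_out", "kwargs": {"commands": "0 0 -0.02 0 0 0 0;0 0 -0.04 0 0 0 0;0 0 -0.04 0 0 0 0;0 0 -0.04 0 0 0 0;0 0 -0.04 0 0 0 0"}}

```text
time: 9.55
eef_pos: [0.4937, -0.0056, 0.1037]
ee_rot: [-178.7, -0.2, 5.8]
contact_force: [0.2, -0.4, -3.3]
width: 0.0139
finger_force: 68.7
```

{"fn": "carry_out", "kwargs": {"commands": "-0.003 0 0 0.01 -0.08 0 0;-0.007 0 0 0.02 -0.16 0 0;-0.007 0 0 0.035 -0.25 0 0;-0.007 0 0 0.035 -0.25 0 0;-0.007 0 0 0.035 -0.25 0 0"}}

```text
time: 9.97
eef_pos: [0.4943, 0.0154, 0.1041]
ee_rot: [-180.0, -0.1, 5.9]
contact_force: [-0.1, 1.3, -4.4]
width: 0.0138
finger_force: 68.8
```

{"fn": "carry_out", "kwargs": {"commands": "0 0 0 0 0 0.06 0;0 0 0 0 0 0.12 0;0 0 0 0 0 0.18 0;0 0 0 0 0 0.24 0;0 0 0 0 0 0.29 0;0 0 0 0 0 0.33 0;0 0 0 0 0 0.36 0;0 0 0 0 0 0.38 0;0 0 0 0 0 0.38 0;0 0 0 0 0 0.38 0"}}

```text
time: 10.8
eef_pos: [0.4945, 0.0146, 0.0737]
ee_rot: [-180.0, -0.2, 5.9]
contact_force: [-0.3, 0.3, -4.2]
width: 0.0142
finger_force: 68.8
```

{"fn": "carry_out", "kwargs": {"commands": "0 0 0 0 0 0.01 0;0 0 0 0 0 0.02 0;0 0 0 0 0 0.03 0;0 0 0 0 0 0.03 0;0 0 0 0 0 0.03 0"}}

```text
time: 11.22
eef_pos: [0.4944, 0.0146, 0.0713]
ee_rot: [-180.0, -0.1, 5.9]
contact_force: [-0.7, -0.4, -5.4]
width: 0.014
finger_force: 68.8
```

{"fn": "carry_out", "kwargs": {"commands": "0 0 0 0 0 0.008 0;0 0 0 0 0 0.015 0;0 0 0 0 0 0.02 0;0 0 0 0 0 0.02 0"}}

```text
time: 11.55
eef_pos: [0.4947, 0.0149, 0.0708]
ee_rot: [-180.0, -0.2, 5.9]
contact_force: [-4.6, 1.0, 5.5]
width: 0.014
finger_force: 70.1
```

Contact: the force went from -5 to +5.5 N, so the block is standing on the mat. I'll release and rise.

{"fn": "carry_out", "kwargs": {"commands": "0 0 0 0 0 0 0.2;0 0 0 0 0 0 0.4;0 0 0 0 0 0 0.6;0 0 0 0 0 0 0.6;0 0 0 0 0 0 0.6;0 0 0 0 0 0 0.6;0 0 0 0 0 0 0.6"}}

```text
time: 12.13
eef_pos: [0.4945, 0.0146, 0.0696]
ee_rot: [-180.0, -0.1, 5.9]
contact_force: [0.0, -0.7, 0.5]
width: 0.0511
finger_force: 0.0
```

{"fn": "carry_out", "kwargs": {"commands": "0 0 0 0 0 -0.1 0.6;0 0 0 0 0 -0.25 0.6;0 0 0 0 0 -0.45 0.6;0 0 0 0 0 -0.7 0.6;0 0 0 0 0 -1 0.6;0 0 0 0 0 -1 0.6"}}

```text
time: 12.63
eef_pos: [0.4964, 0.0146, 0.1547]
ee_rot: [180.0, -0.5, 5.9]
contact_force: [1.6, 0.7, 1.0]
width: 0.0511
finger_force: 0.0
```

{"fn": "carry_out", "kwargs": {"commands": "0 0 0 -0.3 0 -0.3 0.6;0 0 0 -0.6 0 -0.6 0.6;0 0 0 -1 0 -0.8 0.6;0 0 0 -1 0 -0.8 0.6;0 0 0 -1 0 -0.8 0.6"}}

```text
time: 13.05
eef_pos: [0.4144, 0.0063, 0.215]
ee_rot: [-180.0, -0.4, 5.8]
contact_force: [0.1, -0.1, -0.2]
width: 0.0512
finger_force: 0.0
```

Run:
```python
from h import *
b,d2,p2=snap('scene');a,d,p=snap('top')
cv2.imwrite('pics/c5.png',np.hstack([cv2.resize(a[170:320,170:490],(400,300)),cv2.resize(b[70:310,170:430],(400,300))])[...,::-1])
for dd,pp in((d,p),(d2,p2)):
    P=pts(dd,pp);k=(abs(P[...,0]-.5)<.07)&(abs(P[...,1]-.015)<.07)&(abs(P[...,2]-.048)<.007)
    q=P[k];print(len(q), q[:,2].mean(), cv2.minAreaRect((q[:,:2]*1000).astype(np.float32)) if len(q)>5 else 0)
```

```text
984 0.04883928387048774 ((496.3477478027344, 14.350000381469727), (80.11975860595703, 59.985774993896484), 5.971292018890381)
654 0.04829934825642706 ((497.4853515625, 15.95089340209961), (82.78265380859375, 62.00473403930664), 6.174134254455566)
```

View pics/c5.png

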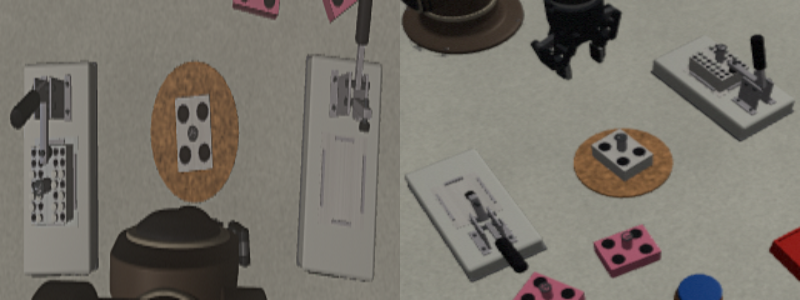

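The block stands upright on the mat at (0.497, 0.015), about 2 mm from the centre. Its clamp is open, the other is still locked, and the gripper is clear.

```bash
python3 -c "
from plant import ctrl
print(ctrl.job_done())"
```

```text
the job is handed in; nothing more can be done
None
```

The job is handed in: the four-well block stands upright about 2 mm from the mat's centre, its clamp is open, the other bath is still clamped, and the gripper is clear.

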